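# Hold in the recessed reset of the oven controller

## Robot

A 6-joint arm with a two-finger parallel gripper is mounted at the origin on a cart in front of the work surface, level with it; the furniture and walls round the work are solid. World frame = base frame: x ahead of the robot, y to its left, z up, the work surface at z = 0. Lengths are in m, angles in rad, forces in N, time in s.
With the tool pointing down it reaches from about 0.35 to 0.775 m from the base axis. Payload 7.3 kg.
Tool frame: the origin (TCP) lies at the very end of the fingers, on their centre line; the grasp point (between the pads) lies manip.grip_depth behind it (manip.grip_depth is the distance from the TCP to the grasp point, in m); z points along the fingers, y is the line along which they close (so a half turn about z gives the same grasp; the last joint's range is limited). The gripper opens to 92 mm and grips with 3 to 60 N. Pads are 19 mm wide; open, the fingers measure 130 mm over their backs; the gripper's body (75 mm by 190 mm) begins 47 mm behind the grasp point.
Start: joints at [-1.302, 0.342, 1.524, -0, 1.275, -0.146], TCP at [0.212, -0.48, 0.227] pointing down, gripper open.
Joint ranges: [-2.53, 2.53], [-0.77, 2.02], [0.04, 2.7], [-1, 4.14], [0.28, 2.66], [-3.11, 3.11]. Speed limits (rad/s): [2.57, 2.57, 3.14, 3.14, 3.14, 3.14].

## Interface

Orientations are given as a rotation vector (axis times angle).
In Python, from station import manip gives the robot as it stands.
- The arm moves only by the tool creep_tool, called as name(argument=value, ...) on one line, values as JSON. Schema: {"type":"object","properties":{"segments":{"type":"string"},"only":{"type":"string"},"quiet":{"type":"boolean"},"lines":{"type":"string"}},"required":["segments"],"additionalProperties":false}. segments is a string of 1 to 10 rows, parted by a bar, with the numbers parted by commas; each row has 7 numbers: a rotation vector rx, ry, rz in rad, then dx, dy, dz in shares of the most that a row can go, 1 being 62.5 mm, then the finger opening in m; each row shifts and turns the commanded pose from where the row before left it, along the tool's axes as they then stand; what a row does not reach is not made up. A row lasts 1/8 s, in which the tool goes at most 0.0625 m and 0.188 rad, less where a joint would pass 70% of its speed; a pose out of reach is approached as far as the arm can. The fingers move at their own pace and stop on an object; the grip force is fixed at half the most. Time passes only in rows, so rows that do not move let the fingers close. The tool returns the time, the measured TCP pose, the force, the opening and the grip force at its end. only (a regular expression) keeps the lines of the reply that match it, lines (a string "A,B") keeps lines A to B, and quiet returns only ok. Input that does not fit is refused with a message, and nothing moves.
- manip.observe(): the state, without advancing time (a new reading comes with each control period).
- manip.snapshot(name): name is "scene" or "top" or "wrist"; returns a dict with "img" (420x560x3 uint8, blue, green, red), "intrinsics" (3x3 intrinsics, pixels), "D" ([k1, k2, p1, p2, k3] as OpenCV has them; the pictures are not rectified), "eye" and "attitude" of the camera in the world. Camera axes: x right, y down, z forward; pixel columns grow to the right and rows downward; lengths in m; the calibration is good to about 2 mm. A picture is of the moment at which its call begins. There is no depth.
- manip.job_done(): hands the job in; it is judged then, once.
The state is a dict: "time": time; "qpos": joint angles; "qd": joint speeds; "tau": joint torques, N m; "tcp_pos": TCP position; "tcp_rot": TCP orientation; "force": force on the tool from outside, world axes, zero at the start; "ft_torque": the same for the moment, N m; "gripper_width": finger opening in m; "grip_force": force on a finger pad.
Only numpy, scipy, OpenCV 4.12 (cv2) and the standard library are available. Lean on these libraries where they do the work, as an engineer would, in place of code of your own. Each camera call takes 0.05 s, during which the arm holds its last target. There are 200 camera calls.

## Task

The oven controller has locked out and only clears if its recessed reset button is held in while I plug its lead back in. Lift off the loupe that stands over the aperture in the controller's top set it down gently, upright on the bare worktop, then take the small screwdriver out of the tool stand and push its blade down through the aperture until the button is fully in. Finish still gripping the screwdriver and keeping the button held in; leave the brush in the stand and the other things on the bench where they are.

Things in the scene. Friction and masses are not known exactly. Their poses are not given: they have to be found in the camera images.
- controller: grey sheet-metal box, 130 (x) x 150 (y) x 70 mm high, fixed to the worktop; display, knob and rocker switch on its front (-x side). Origin: centre of its underside, z up. All things not listed here lie farther ahead than x = 0.62, nearer than x = 0.40 or farther left than y = 0.47 m; between, the worktop is bare but for the listed things; it ends on the right at y = -0.2
- aperture (a point): centre of the mouth of the round reset aperture, 11 mm across, in a 42 mm square, 3 mm thick bare metal cover plate on the controller's top; the mouth is 73 mm above the worktop, at x -25, y +30 mm in the controller's frame. The hole goes straight down; below the plates it widens, and the button lies 20 mm under the mouth
- button_top (a point): centre of the top face of the recessed reset button (flat disc, 14 mm across), 20 mm straight below the aperture's mouth when out
- reset_button (a joint): the reset button, a spring push button going straight down: 0 = out, 0.005 m = fully in against its stop; the spring starts at about 2 N and needs about 5.6 N when fully in; it springs back when let go
- loupe: black cylindrical inspection loupe, 36 mm across, 32 mm high, about 0.045 kg, standing on end on the cover plate, over the aperture. Origin: centre of its underside, z up
- levelling_press: bench levelling press fixed at the back of the worktop, not used: foot about 110 mm wide, column and arm about 0.25 m high, reaching forward (-x) to about 0.12 m from its origin, which lies at the centre of its underside. Keep the hand clear of it
- tool_stand: tool stand fixed to the worktop: foot 62 x 146 mm, top plate 46 (x) x 140 (y) mm whose top is 78 mm above the worktop, with a row of four 11.5 mm holes along its y axis at y -48, -16, +16, +48 mm; two are empty. A second drilled plate lies below. Origin: centre of its underside, z up
- screwdriver: small screwdriver, 115 mm long, 0.03 kg, standing loosely, blade down, in a hole of the stand; it draws straight up. Handle: 13 mm across, 56 mm long, its lower end resting on the stand's top plate (78 to 134 mm above the worktop); below it the round blade, 3 mm across, 60 mm long. Its y axis points from blade to handle; origin 2 mm below the handle's lower end, 6 mm off the axis
- screwdriver_handle (a point): point on the screwdriver's axis half way up its handle, 88 mm from the tip; about 106 mm above the worktop while it stands in the stand
- screwdriver_tip (a point): tip of the screwdriver's blade, on its axis
- brush: lens brush, 130 mm long, 10 mm thick, standing bristles up in another hole of the stand. Origin near the middle of its length. To be left there
- hardness_block: round steel block, 48 mm across, 16 mm high, on the worktop. Origin: centre of its underside. To be left alone
- lens_tissue: booklet of lens tissue, 65 (x) x 101 (y) x 10 mm, lying on the worktop. Origin: centre of its underside. To be left alone

How it is judged:
By the outcome, as a careful person would: the job done as asked, in the order asked, and still so for the second after the job is handed in, while the arm keeps its last pose, push and grip.
It also fails if it takes over 58 s, if anything falls off the work surface, if the arm or the gripper's body presses on something with over 40 N, if the wrist force passes 120 N, or if a joint passes its speed limit or range.

## Working session

There is one attempt and no reset: what is moved stays moved. The work goes in short steps, Python scripts to look and compute and a tool call to move; the robot and the scene stay as the last step left them, time stands still between calls to the robot, and variables do not carry over. Pictures are saved under pics/ and viewed, at most 10 in all, crops included, and the job is handed in when it is done.

```bash
ls; mkdir -p pics
```

Run:
```python
from station import manip
import cv2,numpy as np
o=manip.observe(); print(o['time'],o['tcp_pos'],o['tcp_rot'],o['gripper_width'],manip.grip_depth)
for n in("scene","top"):
    s=manip.snapshot(n); cv2.imwrite(f"pics/{n}0.png",s["img"]); print(n,s["intrinsics"],s["D"],s["eye"],s["attitude"])
```

```text
pics
station.py
0.0 [ 0.21149505 -0.48007435  0.226044  ] [-3.07277504e+00 -6.46614308e-01  1.48067521e-04] 0.09182954085542046 0.0188
scene [[430.49864288   0.         280.96629152]
 [  0.         430.49864288 211.16079317]
 [  0.           0.           1.        ]] [-0.04907389  0.          0.          0.          0.        ] [-0.2497323   0.54753106  0.63830096] [-1.18347638  2.01826429 -1.15814614]
top [[380.88357452   0.         281.10401535]
 [  0.         380.88357452 206.25666621]
 [  0.           0.           1.        ]] [-0.09098345  0.          0.          0.          0.        ] [0.41334223 0.13057819 0.91341451] [-2.05511311  2.17207821 -0.21981872]
```
View pics/scene0.png

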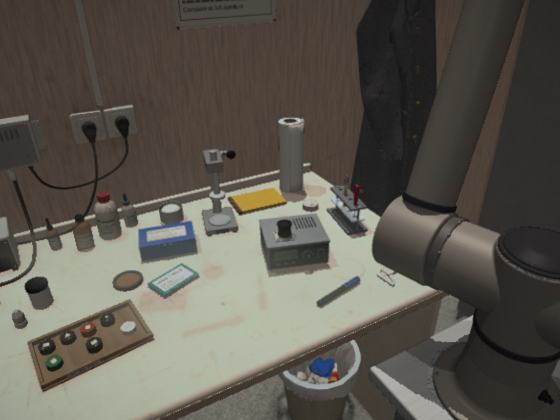

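View pics/top0.png

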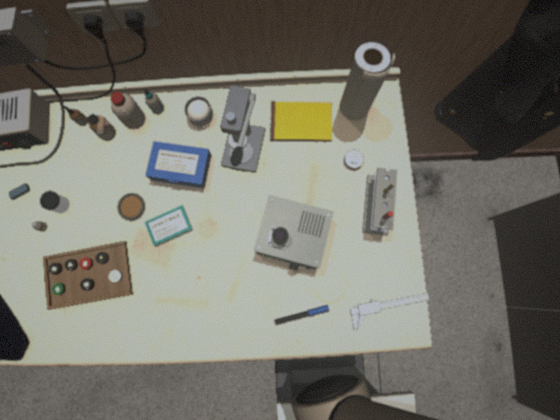

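The scene view shows the loupe at (285,228) on the controller and the red screwdriver handle at (357,195) in the stand. In the top view the loupe is at (280,236), the red handle at (389,214) and the brush at (389,190). I'll zoom in on both.

Create h.py:
```python
import cv2,numpy as np
from scipy.spatial.transform import Rotation as R
from scipy.optimize import least_squares
class Cam:
    def __init__(s,d):
        s.K=np.array(d["intrinsics"]);s.D=np.array(d["D"]);s.e=np.array(d["eye"]);s.R=R.from_rotvec(d["attitude"]).as_matrix();s.img=d["img"]
    def proj(s,P):
        P=np.atleast_2d(P).astype(float);r=s.R.T
        return cv2.projectPoints(P,cv2.Rodrigues(r)[0],-r@s.e,s.K,s.D)[0].reshape(-1,2)
    def ray(s,uv):
        n=cv2.undistortPoints(np.array(uv,float).reshape(-1,1,2),s.K,s.D).reshape(2)
        v=s.R@np.array([n[0],n[1],1]);return s.e,v/np.linalg.norm(v)
    def atz(s,uv,z):
        e,v=s.ray(uv);return e+v*(z-e[2])/v[2]
def tri(obs):
    A=np.zeros((3,3));b=np.zeros(3)
    for c,uv in obs:
        e,v=c.ray(uv);M=np.eye(3)-np.outer(v,v);A+=M;b+=M@e
    P=np.linalg.solve(A,b);return P,[np.round(c.proj(P)[0]-uv,1) for c,uv in obs]
```

Run:
```python
import cv2,numpy as np
t=cv2.imread("pics/top0.png")[150:280,240:420];s=cv2.imread("pics/scene0.png")[170:275,245:385]
cv2.imwrite("pics/topz.png",cv2.resize(t,None,fx=4.4,fy=4.4,interpolation=cv2.INTER_CUBIC))
cv2.imwrite("pics/scz.png",cv2.resize(s,None,fx=5.5,fy=5.5,interpolation=cv2.INTER_CUBIC))
```

```text
(no output)
```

View pics/topz.png

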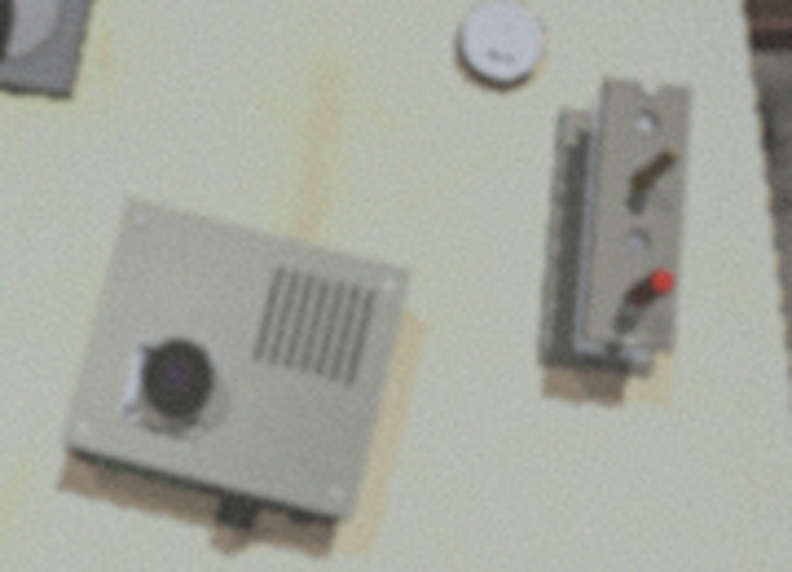

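View pics/scz.png

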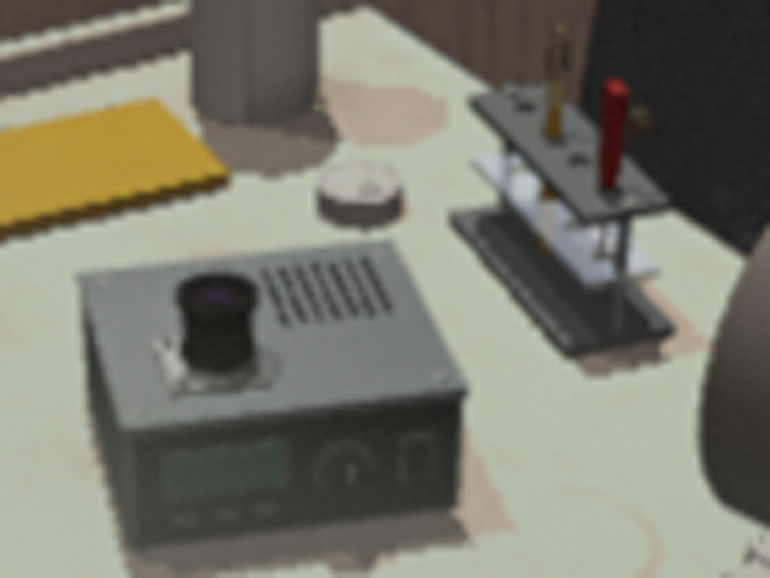

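The top crop (×4.4, offset 240,150) shows the loupe top at (178,377), the red handle top at (661,282) and the controller corners at (130,200), (408,270), (350,518) and (70,450). The scene crop (×5.5, offset 245,170) shows the loupe top at (217,290), the handle top at (616,86) and its foot at (609,188).

Run:
```python
from h import *
from station import manip
T=Cam(manip.snapshot("top"));S=Cam(manip.snapshot("scene"))
t=lambda x,y:np.array([(x+.5)/4.4+239.5,(y+.5)/4.4+149.5]);s=lambda x,y:np.array([(x+.5)/5.5+244.5,(y+.5)/5.5+169.5])
for n,a,b in [("loupe top",(178,377),(217,290)),("sd top",(661,282),(616,86)),("brush top",(672,155),(560,33)),
 ("c1 +x+y",(130,200),(80,275)),("c2 +x-y",(408,270),(395,243)),("c3 -x-y",(350,518),(465,390)),("c4 -x+y",(70,450),(127,432)),("block",(501,42),(361,182)),
 ("plate +x+y",(604,78),(472,100)),("plate +x-y",(672,352),(664,200)),("plate",(585,345),(590,217)),("hole1",(647,122),(522,105)),("hole3",(640,240),(578,160))]:
    P,e=tri([(T,t(*a)),(S,s(*b))]);print(n,P.round(4),e)
obj={ (1,1):((130,200),(80,275)),(1,-1):((408,270),(395,243)),(-1,-1):((350,518),(465,390)),(-1,1):((70,450),(127,432))}
def pts(p):
    c,sn=np.cos(p[2]),np.sin(p[2])
    return lambda x,y,z:np.array([p[0]+c*x-sn*y,p[1]+sn*x+c*y,z])
def f(p):
    g=pts(p);r=[]
    for (i,j),(a,b) in obj.items():
        P=g(i*.065,j*.075,.07);r+=list(T.proj(P)[0]-t(*a))+list(S.proj(P)[0]-s(*b))
    return r
q=least_squares(f,[.48,.13,0]);print("ctrl",q.x,np.round(q.fun,1));print("aperture",pts(q.x)(-.025,.03,.073))
```

```text
loupe top [0.5177 0.1299 0.1088] [array([-0., -0.]), array([0., 0.])]
sd top [ 0.5458 -0.1022  0.1365] [array([0.3, 0.2]), array([-0.3,  0. ])]
brush top [ 0.6076 -0.1147  0.1365] [array([0.3, 0.2]), array([-0.3,  0. ])]
c1 +x+y [0.6156 0.1495 0.0718] [array([0., 0.]), array([-0., -0.])]
c2 +x-y [0.57   0.007  0.0702] [array([0.9, 0.5]), array([-0.9, -0. ])]
c3 -x-y [0.447  0.0478 0.0704] [array([0.1, 0.1]), array([-0.1,  0. ])]
c4 -x+y [0.4896 0.1874 0.0712] [array([-0.7, -0.4]), array([0.7, 0.1])]
block [ 0.7072 -0.0624  0.0196] [array([0.4, 0.2]), array([-0.3, -0. ])]
plate +x+y [ 0.6654 -0.103   0.0772] [array([0.7, 0.4]), array([-0.6,  0. ])]
plate +x-y [ 0.5201 -0.1183  0.0825] [array([-0.4, -0.2]), array([ 0.4, -0. ])]
plate [ 0.5253 -0.0759  0.0825] [array([0.3, 0.1]), array([-0.3,  0. ])]
hole1 [ 0.6406 -0.12    0.0808] [array([-0.2, -0.1]), array([ 0.2, -0. ])]
hole3 [ 0.5785 -0.1098  0.0796] [array([-0.1, -0.1]), array([ 0.1, -0. ])]
ctrl [ 0.53097941  0.09781213 -0.3040177 ] [-0.1  0.3 -0.1  0.7  1.   0.3 -1.  -0.1  1.1  0.3  0.7 -0.  -1.3 -1.1
 -0.2  0.3]
aperture [0.51610656 0.13392028 0.073     ]
```

Run:
```python
from h import *
from station import manip
T=Cam(manip.snapshot("top"))
for n,uv,z in [("tissue",(146,220),.01),("",(182,207),.01),("",(192,234),.01),("",(157,246),.01),("pen",(275,322),.01),("pen",(328,308),.01),("caliper",(351,305),0),("bluebox front",(147,183),.03),("",(205,190),.03),("dish",(131,207),.01),("cell",(240,160),0)]:
    print(n,uv,T.atz(uv,z)[:2].round(3))
print(manip.observe()['time'])
```

```text
tissue (146, 220) [0.585 0.454]
 (182, 207) [0.613 0.365]
 (192, 234) [0.545 0.341]
 (157, 246) [0.52  0.426]
pen (275, 322) [0.331 0.152]
pen (328, 308) [0.355 0.028]
caliper (351, 305) [ 0.358 -0.027]
bluebox front (147, 183) [0.673 0.446]
 (205, 190) [0.647 0.304]
dish (131, 207) [0.62  0.492]
cell (240, 160) [0.728 0.22 ]
0.25
```

Create to.py:
```python
import sys,numpy as np
from station import manip
from h import R
o=manip.observe();g=np.array(list(map(float,sys.argv[1:4])))
r=R.from_rotvec(o['tcp_rot']).as_matrix()
d=r.T@(g-o['tcp_pos']);print("t",round(o['time'],2),"delta tool",d.round(4),np.linalg.norm(d).round(3),"toolz",r[:,2].round(4),"yaw y",np.degrees(np.arctan2(r[1,1],r[0,1])).round(2))
```

```bash
python3 to.py .518 .130 .20
```

```text
t 0.25 delta tool [ 0.5264 -0.435   0.0268] 0.683 toolz [-2.e-04  7.e-04 -1.e+00] yaw y -66.23
```

The rows are not in the units I measure in: shifts go in shares of 62.5 mm. I convert before sending: 0.044 m is 0.704, -0.036 m is -0.576.

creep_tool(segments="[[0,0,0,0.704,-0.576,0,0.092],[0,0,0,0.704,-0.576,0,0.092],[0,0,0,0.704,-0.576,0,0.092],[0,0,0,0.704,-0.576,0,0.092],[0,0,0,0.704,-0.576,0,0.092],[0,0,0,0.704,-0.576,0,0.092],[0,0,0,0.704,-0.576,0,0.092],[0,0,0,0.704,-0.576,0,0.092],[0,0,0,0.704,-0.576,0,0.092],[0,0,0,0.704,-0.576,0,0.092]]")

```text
refused: segments: the value is not of type 'string' (schema: type "string"). Nothing was moved.
```

I used the wrong layout. The manual says rows parted by a bar, with the numbers parted by commas; once more.

creep_tool(segments="0,0,0,0.704,-0.576,0,0.092 | 0,0,0,0.704,-0.576,0,0.092 | 0,0,0,0.704,-0.576,0,0.092 | 0,0,0,0.704,-0.576,0,0.092 | 0,0,0,0.704,-0.576,0,0.092 | 0,0,0,0.704,-0.576,0,0.092 | 0,0,0,0.704,-0.576,0,0.092 | 0,0,0,0.704,-0.576,0,0.092 | 0,0,0,0.704,-0.576,0,0.092 | 0,0,0,0.704,-0.576,0,0.092")

```text
time: 1.5
tcp_pos: [0.4698, 0.0281, 0.2268]
tcp_rot: [3.074, 0.647, 0.001]
force: [0.5, -1.5, 0.1]
gripper_width: 0.0917
grip_force: 0.0
```

```bash
python3 to.py .518 .130 .20
```

```text
t 1.5 delta tool [ 0.0851 -0.0738  0.0268] 0.116 toolz [ 5.e-04 -3.e-04 -1.e+00] yaw y -66.22
```

creep_tool(segments="0,0,0,0.672,-0.576,0.208,0.092 | 0,0,0,0.672,-0.576,0.208,0.092 | 0,0,0,0,0,0,0.092 | 0,0,0,0,0,0,0.092")

```text
time: 2.0
tcp_pos: [0.5167, 0.1259, 0.2004]
tcp_rot: [3.074, 0.648, -0.002]
force: [-0.7, 0.4, 0.1]
gripper_width: 0.0915
grip_force: 0.0
```

```bash
python3 to.py .518 .130 .20
```

Run:
```python
from h import *
from station import manip
d=manip.snapshot("wrist");cv2.imwrite("pics/w1.png",d["img"]);W=Cam(d);print(W.e,W.R.round(2).tolist())
for P in [(.518,.130,.105),(.518,.130,.073),(.516,.134,.073)]:print(W.proj(P))
```

```text
t 2.0 delta tool [ 0.0028 -0.0033  0.0004] 0.004 toolz [-9.e-04 -5.e-04 -1.e+00] yaw y -66.2
[0.57665164 0.15167036 0.35805978] [[0.4, -0.89, -0.22], [-0.92, -0.39, -0.1], [0.0, 0.24, -0.97]]
[[269.53347471 205.60853399]]
[[270.06068515 196.73362164]]
[[264.88885535 196.97946968]]
```

View pics/w1.png

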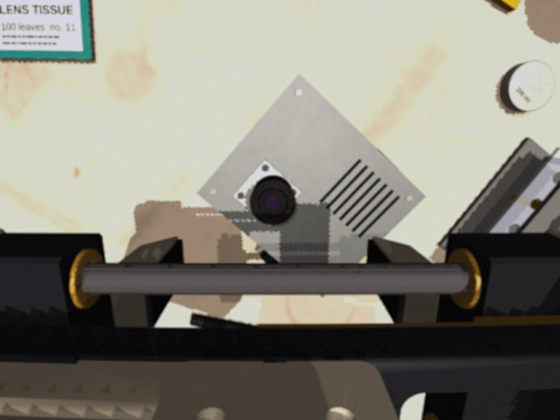

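The wrist view shows the loupe top at (272,201) and the cover plate corners at (234,195), (265,160) and (300,191). This agrees with the earlier fix to within a few mm.

Run:
```python
from h import *
from station import manip
W=Cam(manip.snapshot("wrist"));T=Cam(manip.snapshot("top"));S=Cam(manip.snapshot("scene"))
print(W.atz((272,201),.105),W.atz((267,193),.073))
t=np.array([178.5/4.4+239.5,377.5/4.4+149.5]);s=np.array([217.5/5.5+244.5,290.5/5.5+169.5])
print(tri([(W,np.array([272,201.])),(T,t),(S,s)]))
```

```bash
python3 to.py .518 .131 .079
```

```text
[0.52217518 0.12915707 0.105     ] [0.52005032 0.1331764  0.073     ]
(array([0.52028088, 0.12917147, 0.10628512]), [array([-1. ,  2.6]), array([ 0.3, -1.1]), array([-0.2,  0.4])])
t 2.2 delta tool [ 0.0032 -0.0052  0.1223] 0.122 toolz [ 8.e-04 -1.e-04 -1.e+00] yaw y -66.33
```

Converted, 0.0046 m is 0.0736, -0.0035 m is -0.056.

creep_tool(segments="0,0,0,0.0736,-0.056,0.48,0.092 | 0,0,0,0,0,0.64,0.092 | 0,0,0,0,0,0.48,0.092 | 0,0,0,0,0,0.24,0.092 | 0,0,0,0,0,0.112,0.092 | 0,0,0,0,0,0,0.05 | 0,0,0,0,0,0,0.03 | 0,0,0,0,0,0,0.03 | 0,0,0,0,0,0,0.03")

```text
time: 3.32
tcp_pos: [0.5201, 0.1312, 0.0792]
tcp_rot: [3.074, 0.647, 0.001]
force: [0.9, 0.8, -0.2]
gripper_width: 0.0564
grip_force: 0.0
```

```bash
python3 to.py .52 .13 .079
```

```text
t 3.33 delta tool [-0.0006  0.001   0.0002] 0.001 toolz [ 9.e-04 -0.e+00 -1.e+00] yaw y -66.23
```

creep_tool(segments="0,0,0,0,0,0,0.02 | 0,0,0,0,0,0,0.02 | 0,0,0,0,0,0,0.02 | 0,0,0,0,0,0,0.02 | 0,0,0,0,0,0,0.02 | 0,0,0,0,0,0,0.02")

```text
time: 4.08
tcp_pos: [0.5199, 0.1311, 0.0787]
tcp_rot: [3.074, 0.647, 0.0]
force: [-0.1, -0.9, 0.7]
gripper_width: 0.0355
grip_force: 30.0
```

Gripped (36 mm). Lift it, then carry it to (0.44, 0.30).

Converted, -0.03 m is -0.48, -0.01 m is -0.16.

creep_tool(segments="0,0,0,0,0,-0.16,0.02 | 0,0,0,0,0,-0.48,0.02 | 0,0,0,0,0,-0.48,0.02 | 0,0,0,0,0,0,0.02")

```text
time: 4.58
tcp_pos: [0.5214, 0.1313, 0.1514]
tcp_rot: [3.074, 0.647, 0.009]
force: [0.1, 0.0, -1.0]
gripper_width: 0.0354
grip_force: 30.0
```

```bash
python3 to.py .44 .30 .1487
```

```text
t 4.58 delta tool [-0.0065 -0.1872  0.0023] 0.187 toolz [ 5.6e-03  6.0e-04 -1.0e+00] yaw y -66.23
```

Converted, -0.05 m is -0.8, 0.05 m is 0.8.

creep_tool(segments="0,0,0,-0.016,-0.48,0,0.02 | 0,0,0,-0.032,-0.8,0,0.02 | 0,0,0,-0.032,-0.8,0,0.02 | 0,0,0,-0.016,-0.64,0,0.02 | 0,0,0,0,-0.272,0.32,0.02 | 0,0,0,0,0,0.8,0.02 | 0,0,0,0,0,0.64,0.02 | 0,0,0,0,0,0.32,0.02 | 0,0,0,0,0,0,0.02 | 0,0,0,0,0,0,0.02")

```text
time: 5.82
tcp_pos: [0.4393, 0.3, 0.0191]
tcp_rot: [-3.074, -0.647, -0.001]
force: [-0.1, -0.2, 0.3]
gripper_width: 0.0352
grip_force: 30.0
```

```bash
python3 to.py .44 .30 .006
```

```text
t 5.83 delta tool [0.0006 0.0002 0.0131] 0.013 toolz [ 6.e-04  2.e-04 -1.e+00] yaw y -66.24
```

Run:
```python
from h import *
from station import manip
a=manip.snapshot("scene")["img"]
cv2.imwrite("pics/s2.png",cv2.resize(a[150:330,120:360],None,fx=3,fy=3,interpolation=cv2.INTER_CUBIC))
```

```text
(no output)
```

View pics/s2.png

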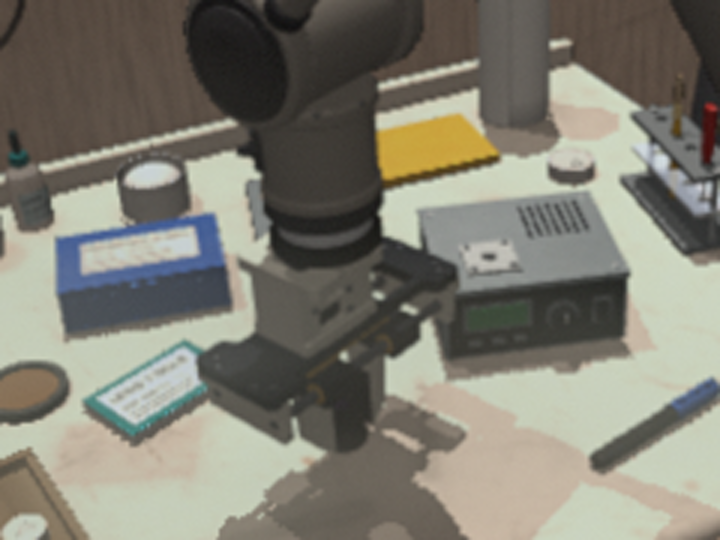

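The loupe is hidden inside the fingers, the surroundings are clear, and the aperture is visible at crop (490,257). Next I lower the loupe slowly.

Converted, 0.006 m is 0.096, 0.003 m is 0.048.

creep_tool(segments="0,0,0,0,0,0.096,0.02 | 0,0,0,0,0,0.048,0.02 | 0,0,0,0,0,0.016,0.02 | 0,0,0,0,0,0.016,0.02 | 0,0,0,0,0,0.016,0.02 | 0,0,0,0,0,0,0.02 | 0,0,0,0,0,0,0.02")

```text
time: 6.75
tcp_pos: [0.439, 0.2998, 0.0067]
tcp_rot: [3.074, 0.647, 0.0]
force: [-0.4, -0.5, -0.6]
gripper_width: 0.0351
grip_force: 30.0
```

Converted, 0.0005 m is 0.008.

creep_tool(segments="0,0,0,0,0,0.008,0.02 | 0,0,0,0,0,0.008,0.02 | 0,0,0,0,0,0,0.02")

```text
time: 7.12
tcp_pos: [0.439, 0.2998, 0.0057]
tcp_rot: [3.074, 0.647, 0.0]
force: [0.8, 0.3, 1.5]
gripper_width: 0.0355
grip_force: 30.0
```

creep_tool(segments="0,0,0,0,0,0.008,0.02 | 0,0,0,0,0,0,0.02")

```text
time: 7.38
tcp_pos: [0.439, 0.2998, 0.0057]
tcp_rot: [3.074, 0.647, 0.0]
force: [-1.8, -0.6, 5.1]
gripper_width: 0.0353
grip_force: 30.0
```

Contact with the worktop. Release and rise.

creep_tool(segments="0,0,0,0,0,0,0.04 | 0,0,0,0,0,0,0.06 | 0,0,0,0,0,0,0.08 | 0,0,0,0,0,0,0.08 | 0,0,0,0,0,0,0.08 | 0,0,0,0,0,0,0.08 | 0,0,0,0,0,0,0.08")

```text
time: 8.25
tcp_pos: [0.439, 0.2998, 0.0052]
tcp_rot: [3.074, 0.647, 0.0]
force: [-0.1, -0.6, -0.2]
gripper_width: 0.08
grip_force: 0.0
```

Converted, -0.06 m is -0.96, 0.055 m is 0.88.

creep_tool(segments="0,0,0,0,0,-0.32,0.08 | 0,0,0,0,0,-0.8,0.08 | 0,0,0,0,0,-0.96,0.08 | 0,0,0,0,0,-0.8,0.08 | 0,0,0,0.032,0.8,-0.24,0.08 | 0,0,0,0.032,0.88,0,0.08 | 0,0,0,0.032,0.88,0,0.08 | 0,0,0,0.032,0.48,0,0.08 | 0,0,0,0,0,0,0.08 | 0,0,0,0,0,0,0.08")

```text
time: 9.5
tcp_pos: [0.5224, 0.1297, 0.2001]
tcp_rot: [-3.074, -0.647, 0.001]
force: [0.0, 0.3, 0.2]
gripper_width: 0.08
grip_force: 0.0
```

Run:
```python
from h import *
from station import manip
import pickle
a={n:manip.snapshot(n) for n in("wrist","scene","top")};pickle.dump(a,open("v1.pkl","wb"))
w=a["wrist"]["img"][140:250,190:350];s=a["scene"]["img"][205:275,250:340];s2=a["scene"]["img"][230:330,200:290]
rz=lambda i,w,h:cv2.resize(i,(w,h),interpolation=cv2.INTER_CUBIC)
o=np.zeros((590,800,3),np.uint8);o[:275,:400]=rz(w,400,275);o[:311,400:800]=rz(s,400,311);o[315:590,:247]=rz(s2,247,275)
o[315:590,400:800]=rz(a["top"]["img"][170:280,170:330],400,275)
cv2.imwrite("pics/m1.png",o)
```

```text
(no output)
```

View pics/m1.png

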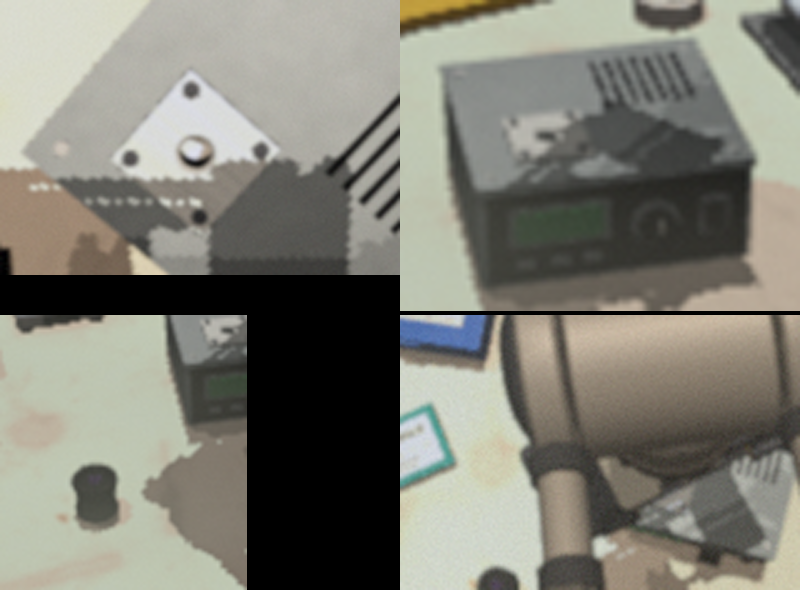

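The montage shows the loupe upright on the worktop. The aperture is at (268,200.8) in the wrist view, centred between its four screws, and at (283,235.5) in the scene view.

Run:
```python
from h import *
import pickle
a=pickle.load(open("v1.pkl","rb"));W=Cam(a["wrist"]);S=Cam(a["scene"])
w=np.array([268,200.8]);s=np.array([283,235.5])
print(W.atz(w,.073),S.atz(s,.073),tri([(W,w),(S,s)]))
```

```bash
python3 to.py .5458 -.1022 .20
```

```text
[0.51976881 0.13416976 0.073     ] [0.51739497 0.1335181  0.073     ] (array([0.51918948, 0.13338687, 0.07177434]), [array([0.6, 0.6]), array([-0.3,  0.1])])
t 9.65 delta tool [-7.260e-02  2.221e-01  2.000e-04] 0.234 toolz [-1.e-04  1.e-04 -1.e+00] yaw y -66.14
```

creep_tool(segments="0,0,0,-0.2912,0.888,0,0.06 | 0,0,0,-0.2912,0.888,0,0.06 | 0,0,0,-0.2912,0.888,0,0.06 | 0,0,0,-0.2912,0.888,0,0.06 | 0,0,0.151,0,0,0,0.06 | 0,0,0.151,0,0,0,0.06 | 0,0,0.151,0,0,0,0.06 | 0,0,0.151,0,0,0,0.06 | 0,0,0,0,0,0,0.06 | 0,0,0,0,0,0,0.06")

```text
time: 10.9
tcp_pos: [0.5458, -0.1028, 0.2003]
tcp_rot: [3.128, -0.291, 0.0]
force: [-0.1, 0.3, 0.8]
gripper_width: 0.0599
grip_force: 0.0
```

```bash
python3 to.py .5458 -.1022 .20
```

Run:
```python
from h import *
from station import manip
import pickle
print(manip.observe()['qpos'])
a={n:manip.snapshot(n) for n in("wrist","scene")};pickle.dump(a,open("v2.pkl","wb"))
W=Cam(a["wrist"]);p=W.proj((.5458,-.1022,.134))[0];print(p,W.proj((.5458,-.1022,.078)))
w=a["wrist"]["img"][140:260,180:360];s=a["scene"]["img"][165:245,320:400]
rz=lambda i,w,h:cv2.resize(i,(w,h),interpolation=cv2.INTER_CUBIC)
o=np.zeros((540,720,3),np.uint8);o[:480]=rz(w,720,480)
cv2.imwrite("pics/m2.png",o)
```

```text
t 10.9 delta tool [-0.0001 -0.0006  0.0003] 0.001 toolz [ 1.e-04 -1.e-04 -1.e+00] yaw y -100.63
[-3.24127776e-01  4.19108860e-01  1.48150295e+00 -4.42942195e-05
  1.24085668e+00  1.43216610e+00]
[272.86511142 220.54330589] [[273.20066688 202.04344451]]
```

View pics/m2.png

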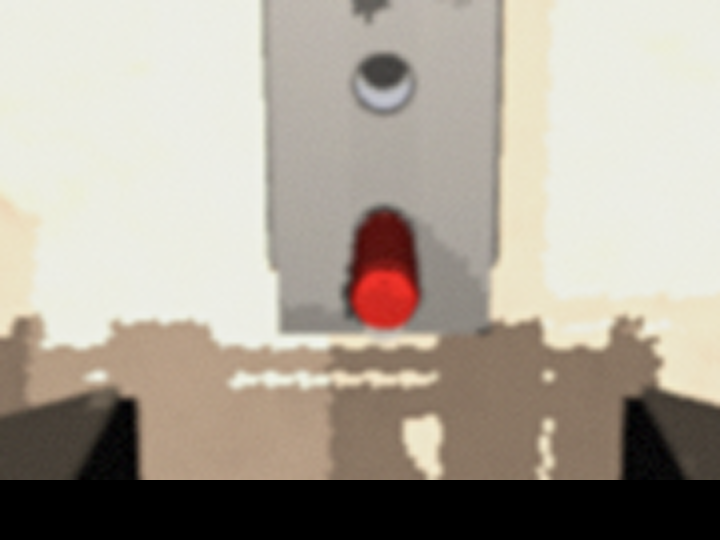

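The wrist crop (×4, offset 180,140) shows the red handle top at (385,299), i.e. pixel (276.2,214.7). It is centred between the fingers.

Run:
```python
from h import *
import pickle
a=pickle.load(open("v2.pkl","rb"));W=Cam(a["wrist"]);S=Cam(a["scene"])
w=np.array([276.2,214.7]);s=np.array([616.5/5.5+244.5,86.5/5.5+169.5])
print(W.atz(w,.134),S.atz(s,.134),tri([(W,w),(S,s)]))
```

```bash
python3 to.py .548 -.103 .093
```

```text
[ 0.54948499 -0.10522977  0.134     ] [ 0.54950876 -0.10622262  0.134     ] (array([ 0.54930485, -0.10555351,  0.13422553]), [array([0.5, 0.3]), array([-0.2,  0. ])])
t 11.0 delta tool [ 0.0022 -0.0004  0.1072] 0.107 toolz [ 1.e-04 -1.e-04 -1.e+00] yaw y -100.71
```

creep_tool(segments="0,0,0,0.0544,0.0224,0.32,0.06 | 0,0,0,0,0,0.56,0.06 | 0,0,0,0,0,0.48,0.06 | 0,0,0,0,0,0.24,0.06 | 0,0,0,0,0,0.112,0.06 | 0,0,0,0,0,0,0.04 | 0,0,0,0,0,0,0.03 | 0,0,0,0,0,0,0.02 | 0,0,0,0,0,0,0.02")

```text
time: 12.12
tcp_pos: [0.549, -0.1054, 0.0937]
tcp_rot: [3.127, -0.297, 0.001]
force: [-0.9, 0.0, 0.1]
gripper_width: 0.0246
grip_force: 0.0
```

creep_tool(segments="0,0,0,0,0,0,0.015 | 0,0,0,0,0,0,0.01 | 0,0,0,0,0,0,0.005 | 0,0,0,0,0,0,0.005 | 0,0,0,0,0,0,0.005 | 0,0,0,0,0,0,0.005 | 0,0,0,0,0,0,0.005")

```text
time: 13.0
tcp_pos: [0.5488, -0.1054, 0.0933]
tcp_rot: [3.127, -0.297, 0.0]
force: [-0.6, 0.3, 1.0]
gripper_width: 0.0126
grip_force: 30.0
```

creep_tool(segments="0,0,0,0,0,-0.16,0.005 | 0,0,0,0,0,-0.4,0.005 | 0,0,0,0,0,-0.48,0.005 | 0,0,0,0,0,-0.56,0.005 | 0,0,0,0,0,-0.48,0.005 | 0,0,0,0,0,0,0.005 | 0,0,0,0,0,0,0.005")

```text
time: 13.88
tcp_pos: [0.5483, -0.1052, 0.2225]
tcp_rot: [-3.127, 0.297, 0.002]
force: [0.4, 0.4, -0.7]
gripper_width: 0.0122
grip_force: 30.0
```

```bash
python3 to.py .5187 .1335 .2233
```

```text
t 13.88 delta tool [-0.074  -0.2289 -0.0007] 0.241 toolz [-1.2e-03  3.0e-04 -1.0e+00] yaw y -100.84
```

Move over the aperture, then turn back 0.604 rad.

creep_tool(segments="0,0,0,-0.2368,-0.7328,0,0.005 | 0,0,0,-0.2368,-0.7328,0,0.005 | 0,0,0,-0.2368,-0.7328,0,0.005 | 0,0,0,-0.2368,-0.7328,0,0.005 | 0,0,0,-0.2368,-0.7328,0,0.005 | 0,0,-0.151,0,0,0,0.005 | 0,0,-0.151,0,0,0,0.005 | 0,0,-0.151,0,0,0,0.005 | 0,0,-0.151,0,0,0.32,0.005")

```text
time: 15.0
tcp_pos: [0.5194, 0.1336, 0.2027]
tcp_rot: [3.072, 0.655, 0.001]
force: [0.3, -0.5, 0.3]
gripper_width: 0.0123
grip_force: 30.0
```

creep_tool(segments="0,0,0,0,0,0.32,0.005 | 0,0,0,0,0,0.16,0.005 | 0,0,0,0,0,0,0.005 | 0,0,0,0,0,0,0.005")

```text
time: 15.5
tcp_pos: [0.5195, 0.1335, 0.1736]
tcp_rot: [3.074, 0.647, 0.001]
force: [0.2, -0.2, -1.3]
gripper_width: 0.0122
grip_force: 30.0
```

```bash
python3 to.py .5187 .1335 .1733
```

Run:
```python
from h import *
from station import manip
import pickle
a={n:manip.snapshot(n) for n in("wrist","scene")};pickle.dump(a,open("v3.pkl","wb"))
rz=lambda i,w,h:cv2.resize(i,(w,h),interpolation=cv2.INTER_CUBIC)
o=np.zeros((600,800,3),np.uint8);o[:300,:400]=rz(a["wrist"]["img"][140:290,180:380],400,300)
o[:480,400:]=rz(a["scene"]["img"][185:257,255:315],400,480)
cv2.imwrite("pics/m3.png",o)
for n in a:
  C=Cam(a[n]);print(n,C.proj([(.5187,.1335,.098),(.5187,.1335,.158),(.5187,.1335,.073)]).round(1).tolist())
```

```text
t 15.5 delta tool [-0.0008 -0.0003  0.0003] 0.001 toolz [ 8.e-04 -0.e+00 -1.e+00] yaw y -66.24
wrist [[273.2, 217.2], [272.8, 247.1], [273.3, 208.6]]
scene [[282.6, 226.4], [282.2, 204.4], [282.7, 235.2]]
```

View pics/m3.png

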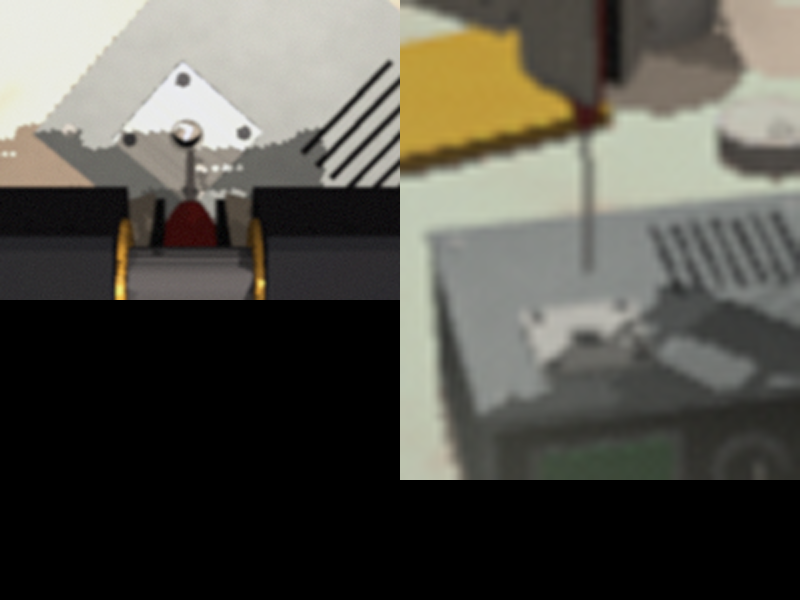

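Wrist crop (×2, offset 180,140): the hole is at (187,131) and the blade at x≈190, so about 1 px off sideways. Scene crop (×6.67): blade tip (587,272) sits straight above the hole (587,338). I'll locate the tip in the wrist image numerically.

Run:
```python
from h import *
import pickle
a=pickle.load(open("v3.pkl","rb"));g=cv2.cvtColor(a["wrist"]["img"],cv2.COLOR_BGR2GRAY)
print("cols 264-286")
for r in range(196,236,1):print(r,g[r,264:287])
W=Cam(a["wrist"]);S=Cam(a["scene"])
t=S.ray((283.05,225.8));print(W.atz((273.5,205.5),.073),S.atz((283.05,235.7),.073),S.atz((283.05,225.8),.098))
for x in(.515,.519,.523,.527): print(x,W.proj((x,.1335-(x-.5187)*.48/.877,.098))[0])
```

```text
cols 264-286
196 [235 234 234 235 234 234 234 235 235 235 235 234 235 236 235 234 235 235
 235 235 235 234 235]
197 [234 234 233 235 235 235 236 236 236 236 235 235 236 235 235 235 235 235
 236 234 234 235 236]
198 [234 235 234 235 234 235 236 234 234 232 233 234 235 236 236 235 234 235
 236 235 236 235 234]
199 [234 235 234 235 232 231 227 216 209 206 210 219 224 233 235 236 236 235
 235 236 234 235 235]
200 [236 236 234 230 219 208 192 173 164 165 169 171 184 205 223 233 235 235
 235 236 234 235 235]
201 [235 235 232 218 200 196 194 184 175 168 158 149 151 168 194 218 233 236
 236 235 235 235 235]
202 [235 233 219 201 200 209 225 226 227 218 196 178 162 157 168 188 222 235
 235 235 236 236 235]
203 [235 226 206 198 200 198 214 227 235 236 232 221 196 177 166 171 199 225
 234 235 235 235 235]
204 [234 217 191 187 179 166 176 196 220 235 237 233 210 187 176 168 178 210
 231 235 234 233 235]
205 [213 190 166 159 153 151 164 180 207 231 235 231 206 188 183 167 164 194
 229 235 235 234 234]
206 [165 141 122 125 135 154 172 187 208 232 234 220 196 186 177 156 146 182
 225 235 235 234 234
[... 2413 characters left out ...]
8 116  88  73  72  83 104 130 130 114 113
 122 133 143 139 128]
232 [144 148 149 149 151 148 142 133 109  81  74  72  79 103 128 130 120 110
 111 122 131 125 109]
233 [134 141 143 146 149 144 133 111  84  69  68  71  74  94 121 136 130 113
 109 111 119 116 102]
234 [112 115 124 131 141 138 118  90  65  57  63  63  65  72 100 125 130 116
 108 116 122 120 121]
235 [ 85  90 102 115 121 119 108  78  59  57  62  61  57  59  80 117 144 142
 130 134 144 153 156]
[0.52110165 0.13437191 0.073     ] [0.51656056 0.13384112 0.073     ] [0.52064062 0.13117358 0.098     ]
0.515 [268.52874728 220.67268002]
0.519 [273.5511979  216.94942587]
0.523 [278.60199298 213.20491573]
0.527 [283.68093672 209.43929066]
```

Tip relative to the hole: about +1.4 mm in tool y and +0.7 mm in tool x. I'll correct that, then descend slowly.

Converted, -0.0013 m is -0.0208, -0.0007 m is -0.0112.

creep_tool(segments="0,0,0,-0.0112,-0.0208,0,0.005 | 0,0,0,0,0,0.192,0.005 | 0,0,0,0,0,0.16,0.005 | 0,0,0,0,0,0.096,0.005 | 0,0,0,0,0,0.096,0.005 | 0,0,0,0,0,0.064,0.005 | 0,0,0,0,0,0,0.005 | 0,0,0,0,0,0,0.005")

```text
time: 16.6
tcp_pos: [0.5182, 0.1344, 0.1354]
tcp_rot: [3.074, 0.647, 0.001]
force: [0.8, -0.2, -0.1]
gripper_width: 0.0124
grip_force: 30.0
```

The tip is through the aperture without contact.

creep_tool(segments="0,0,0,0,0,0.064,0.005 | 0,0,0,0,0,0.032,0.005 | 0,0,0,0,0,0,0.005")

```text
time: 16.98
tcp_pos: [0.5179, 0.1344, 0.129]
tcp_rot: [3.074, 0.647, -0.001]
force: [-0.8, -0.2, -1.1]
gripper_width: 0.0121
grip_force: 30.0
```

creep_tool(segments="0,0,0,0,0,0.024,0.005 | 0,0,0,0,0,0.016,0.005 | 0,0,0,0,0,0,0.005 | 0,0,0,0,0,0,0.005")

```text
time: 17.48
tcp_pos: [0.5181, 0.1344, 0.1269]
tcp_rot: [3.074, 0.647, 0.001]
force: [-0.6, 0.1, 1.2]
gripper_width: 0.0122
grip_force: 30.0
```

creep_tool(segments="0,0,0,0,0,0.016,0.005 | 0,0,0,0,0,0.016,0.005 | 0,0,0,0,0,0,0.005 | 0,0,0,0,0,0,0.005")

```text
time: 17.98
tcp_pos: [0.5182, 0.1344, 0.1248]
tcp_rot: [3.074, 0.647, 0.001]
force: [0.3, 0.3, 3.5]
gripper_width: 0.0125
grip_force: 30.0
```

Spring engaged. I'll continue until the force rises at the stop.

Converted, 0.001 m is 0.016, 0.0005 m is 0.008.

creep_tool(segments="0,0,0,0,0,0.016,0.005 | 0,0,0,0,0,0.008,0.005 | 0,0,0,0,0,0,0.005 | 0,0,0,0,0,0,0.005")

```text
time: 18.48
tcp_pos: [0.5181, 0.1344, 0.1233]
tcp_rot: [3.074, 0.647, 0.0]
force: [0.5, 1.0, 4.1]
gripper_width: 0.0124
grip_force: 30.0
```

creep_tool(segments="0,0,0,0,0,0.0112,0.005 | 0,0,0,0,0,0,0.005 | 0,0,0,0,0,0,0.005")

```text
time: 18.85
tcp_pos: [0.5181, 0.1344, 0.1226]
tcp_rot: [3.074, 0.647, 0.0]
force: [1.1, -0.2, 4.5]
gripper_width: 0.0122
grip_force: 30.0
```

creep_tool(segments="0,0,0,0,0,0.0096,0.005 | 0,0,0,0,0,0,0.005 | 0,0,0,0,0,0,0.005")

```text
time: 19.23
tcp_pos: [0.5181, 0.1344, 0.1219]
tcp_rot: [3.074, 0.647, 0.0]
force: [-0.7, -0.2, 5.7]
gripper_width: 0.012
grip_force: 30.0
```

creep_tool(segments="0,0,0,0,0,0.008,0.005 | 0,0,0,0,0,0,0.005 | 0,0,0,0,0,0,0.005")

```text
time: 19.6
tcp_pos: [0.5182, 0.1344, 0.1216]
tcp_rot: [3.074, 0.647, 0.001]
force: [-0.4, 0.1, 7.0]
gripper_width: 0.0126
grip_force: 30.0
```

creep_tool(segments="0,0,0,0,0,0.008,0.005 | 0,0,0,0,0,0,0.005 | 0,0,0,0,0,0,0.005")

```text
time: 19.98
tcp_pos: [0.5183, 0.1344, 0.1214]
tcp_rot: [3.074, 0.647, 0.001]
force: [-0.8, -0.9, 9.0]
gripper_width: 0.0125
grip_force: 30.0
```

creep_tool(segments="0,0,0,0,0,0.0096,0.005 | 0,0,0,0,0,0,0.005 | 0,0,0,0,0,0,0.005 | 0,0,0,0,0,0,0.005")

```text
time: 20.48
tcp_pos: [0.5185, 0.1344, 0.1212]
tcp_rot: [3.074, 0.647, 0.002]
force: [-1.0, -1.1, 10.9]
gripper_width: 0.0123
grip_force: 30.0
```

creep_tool(segments="0,0,0,0,0,0,0.005 | 0,0,0,0,0,0,0.005 | 0,0,0,0,0,0,0.005 | 0,0,0,0,0,0,0.005 | 0,0,0,0,0,0,0.005 | 0,0,0,0,0,0,0.005 | 0,0,0,0,0,0,0.005 | 0,0,0,0,0,0,0.005")

```text
time: 21.48
tcp_pos: [0.5184, 0.1344, 0.1212]
tcp_rot: [3.074, 0.647, 0.002]
force: [-1.6, -0.4, 10.8]
gripper_width: 0.0129
grip_force: 30.0
```

Run:
```python
from h import *
from station import manip
a=manip.snapshot("scene")["img"]
cv2.imwrite("pics/f.png",cv2.resize(a[165:315,200:390],(760,600),interpolation=cv2.INTER_CUBIC))
```

```text
(no output)
```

View pics/f.png

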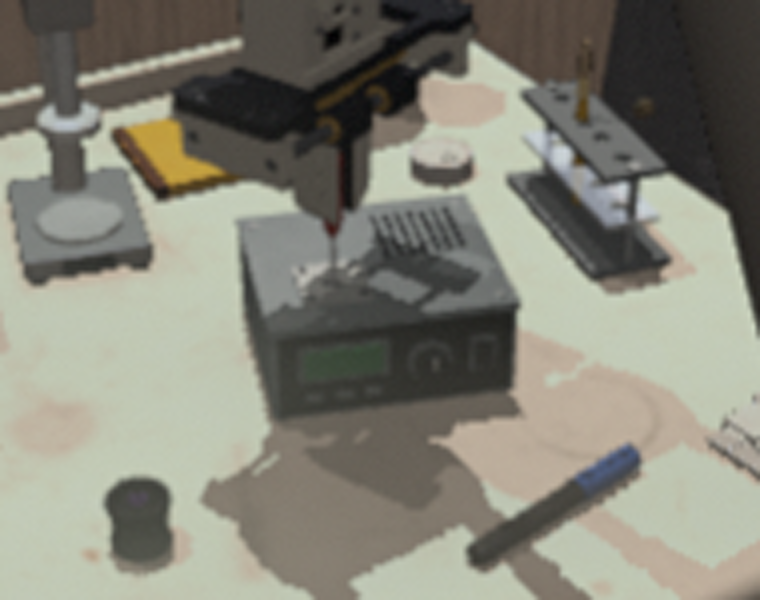

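The final picture shows the blade down in the aperture at (333,265), the loupe upright at (138,520) and the brush still in the stand at (583,85). The push is steady at 10.8 N, above the 5.6 N needed, so the button is against its stop.

```bash
python3 -c "
from station import manip
print(manip.job_done())"
```

```text
the job is handed in; nothing more can be done
None
```

The job is handed in: the loupe stands upright on the bare worktop, and the gripped screwdriver is holding the reset button in at a steady 10.8 N or so, against the 5.6 N needed; the brush is still in the stand and nothing else was moved.

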